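Stack a job of spectacle temples in trays

TASK

On the raised plywood board, pack this job from the bottom up: lay the bundle of four temple shells flat inside the tray that is screwed down, then stack the loose tray squarely on top of it so that its foot drops fully inside the rim, only then lay the bundle of three shells flat inside that upper tray, and last close the stack with the lid, fully seated. Leave the roll of black tape and the tweezers where they lie.

Things in the scene. Friction and masses are not known exactly. Their poses are not given: they have to be found in the camera images.
- base_floor (a point): Fixed bottom tray: white, open (64 mm in x, 150 in y; inside 59 x 145, walls 2.5) screwed on a dark steel plate (70 x 182 x 6) that shows past both ends. This point: centre of its inner floor, 8.5 mm above the plywood board all stands on, whose top is 110 mm above the table (z = 0.11 m); the rim is 25.5 mm higher. x across the tray, y along it, z up.
- tray_centre (a point): The loose tray: the same white tray without the plate, upright, 33 mm high, 0.1 kg; grip across its 64 mm. A foot under it, 51 x 137 x 5 mm, drops inside the rim below with 4 mm play a side. This point: its centre, 16.5 mm above the underside, 9 above the inner floor, 16.5 below the rim; 37 above the bottom tray's floor point when stacked. x across, y along. Either way round.
- lid_handle (a point): The loose lid: white plate 64 (x) by 150 (y) by 3 mm over a foot like the tray's (51 x 137 x 5), with a bar handle on top 12 mm wide (x), 50 long (y), 20 high; 28 mm high in all, 0.08 kg. This point: centre of the bar, 18 mm above the foot's underside, 10 above the plate, 10 below the bar's top. Seated, it is 29.5 mm above the loose tray's centre. Either way round.
- bundle4_centre (a point): Bundle of FOUR curved black temple shells with yellow edges, flat on the board, one rigid piece 48 mm long (x, along the shells), 37 wide (y), 16 high, 20 g. This point: its centre, 8 mm above its underside. Grip across its width. It fits crosswise in a tray, the fingers then standing along the tray's length. (Bundles in the pink box at the right are not part of the job.)
- bundle3_centre (a point): A bundle of THREE curved black temple shells with yellow edges, lying flat on the board, one rigid piece 49 mm long (x) by 29 mm wide (y) by 16 mm high, 20 g; the shells run along x. This point is its centre, 8 mm above its underside. Grip it across its 29 mm width; it too fits crosswise in a tray.
- tape: A roll of black tape, 56 mm across and 19 mm high, lying flat; a bystander. Origin: centre of its underside.
- tweezers: Steel tweezers, 126 mm long (x), 13 mm wide, 9 mm high, lying on the board; a bystander. Origin: centre of the underside.

How it is judged:
By the outcome, as a careful person would: the job done as asked, in the order asked, and still so for the second after the job is handed in, with the robot touching nothing.
It also fails if it takes over 128 s, if anything falls off the work surface, if the arm or the gripper's body presses on something with over 40 N, if the wrist force passes 120 N, or if a joint passes its speed limit or range.

ROBOT

A 7-joint arm with a two-finger parallel gripper is mounted at the origin on a cart in front of the work surface, level with it; the furniture and walls round the work are solid. World frame = base frame: x ahead of the robot, y to its left, z up, the work surface at z = 0. Lengths are in m, angles in rad, forces in N, time in s.
With the tool pointing down it reaches from about 0.4 to 0.85 m from the base axis. Payload 10.4 kg.
Tool frame: the origin (TCP) lies midway between the tips of the shut fingers; the grasp point (between the pads) lies 19 mm behind it; z points along the fingers, x is the direction in which the jaws open and shut, and the axes are right-handed (so a half turn about z gives the same grasp; the last joint's range is limited). The gripper opens to 85 mm and grips with 20 to 120 N. Pads are 22 mm wide; open, the fingers measure 114 mm over their backs; the gripper's body (76 mm by 85 mm) begins 54 mm behind the grasp point. The pads swing forward as they close: fully open they stand 13 mm farther back than shut.
Start: joints at [1.108, 0.332, -0.065, 1.46, 0.022, 1.35, -0.088], TCP at [0.266, -0.566, 0.21] pointing down, gripper open.
Joint ranges: [-2.6, 2.6], [-0.5, 2.12], [-1.47, 1.34], [0.16, 2.42], [-1.27, 4.41], [0.06, 2.06], [-2.6, 2.6]. Speed limits (rad/s): [2.22, 2.22, 2.79, 2.79, 3.14, 3.14, 3.14].

INTERFACE

Orientations are given as a unit quaternion [x, y, z, w].
In Python, from workcell import monitor, eyes, ticket, models gives the robot as it stands.
- The arm moves only by the tool servo_tool, never from a script. Its argument "motion" is a list of rows, each a list of 7 numbers: the opening, from 0 (shut) to 1 (fully open), then the shift along the tool's x, y, z in m, then the turn, a rotation vector about the tool's x, y, z in degrees. In form: [[fingers, tx, ty, tz, rx, ry, rz], ...]. A call has 1 to 20 rows; each row is the pose to reach, as a shift and turn from the pose commanded when the call began, along the tool's axes at that moment; what a row does not reach only later rows make up. A row lasts 1/8 s, in which the tool goes at most 62.5 mm and 10.7 degrees, less where a joint would pass 70% of its speed; a pose out of reach is approached as far as the arm can. A call with a gripper value outside its range is refused whole. The fingers move at their own pace and stop on an object; "grip_force" is the grip in N (left out, the last holds). Time passes only in rows, so rows that repeat a pose let the fingers close. It gives the time, the measured TCP pose, the force and the opening at its end, in the units of the state.
- monitor.get_obs(): the state, without advancing time (a new reading comes with each control period).
- eyes.camera(name): name is "side" or "top" or "wrist"; returns (picture, depth): 400x640x3 uint8, blue, green, red; 400x640 float32, m along the optical axis (not along the pixel's ray), 0 where there is no reading.
- eyes.camera_info(name): a dict with "intrinsics" (3x3 intrinsics, pixels), "extrinsics" (4x4, takes a point from world to camera coordinates); the wrist camera has in their place "tool_from_camera" (4x4, takes a point from camera to tool coordinates, whose origin is the TCP and whose axes are the tool frame's). Camera axes: x right, y down, z forward; pixel columns grow to the right and rows downward; lengths in m; the calibration is good to about 2 mm. A picture is of the moment at which its call begins: read the wrist's pose just before it. camera_info takes no time and is no camera call.
- ticket.hand_in(): hands the job in, once; it reports no verdict.
Trained networks look in the newest picture that a camera, given by its name, has taken for a name from the list of things; names that differ only in an ending like _2 or _b are one class to them, and where a whole thing is asked for, a point or a joint stands for the part that bears it (a point fixed in the world has none). Each returns a list of dicts, best first, with "confidence" (0 to 1); they miss things now and then, are a little off and sometimes report something else, mostly with a low value. They report only what shows in the picture. A call takes as long as a camera call.
- models.boxes_of(camera, thing): "point" ([x, y, z] in m, in the coordinates of the camera as it stood for that picture, good to about 4 mm: the middle of the surface that is visible of it).
The state is a dict: "clock": time; "joint_pos": joint angles; "joint_velocities": joint speeds; "tau": joint torques, N m; "position": TCP position; "ee_rot": TCP orientation; "ft_force": force on the tool from outside, world axes, zero at the start; "torque": the same for the moment, N m; "grip_width": opening from 0.0 (shut) to 1.0 (fully open).
Only numpy, scipy, OpenCV 4.12 (cv2) and the standard library are available. Lean on these libraries where they do the work, as an engineer would, in place of code of your own. Each camera call takes 0.05 s, during which the arm holds its last target. There are 200 camera calls.

## Working session

There is one attempt and no reset: what is moved stays moved. The work goes in short steps, Python scripts to look and compute and a tool call to move; the robot and the scene stay as the last step left them, time stands still between calls to the robot, and variables do not carry over. Pictures are saved under pics/ and viewed, about 12 in all and at most 16, crops included, and the job is handed in when it is done.

Besides the shell and the picture viewer there is one more tool, called as name(argument=value, ...), one argument or row to a line, values as JSON. servo_tool: Moves the arm, as the interface text tells. Its arguments: {"type":"object","properties":{"motion":{"type":"array"},"grip_force":{"type":"number"}},"required":["motion"]}

```bash
mkdir -p pics; ls
python3 - <<'E'
from workcell import monitor, eyes, ticket, models
import cv2,numpy as np
print(monitor.get_obs())
for c in ("top","side"):
    p,d=eyes.camera(c); cv2.imwrite(f"pics/{c}0.png",p); np.save(f"pics/{c}0d.npy",d)
    i=eyes.camera_info(c); E=np.linalg.inv(i["extrinsics"]); print(c,i["intrinsics"],E.round(3))
    for t in ["base_floor","tray_centre","lid_handle","bundle4_centre","bundle3_centre","tape","tweezers"]:
        for b in models.boxes_of(c,t)[:3]:
            print(t,round(b["confidence"],2),(E@np.r_[b["point"],1])[:3].round(3))
print(eyes.camera_info("wrist"))
E
```

```text
pics
{'clock': 0.0, 'joint_pos': array([ 1.10835892,  0.3328382 , -0.06470954,  1.46096198,  0.02157595,
        1.34991651, -0.08853411]), 'joint_velocities': array([-0.00023238,  0.00115433,  0.00123876, -0.00058208,  0.00112307,
        0.00054715, -0.00021799]), 'tau': array([-5.43850565e-04, -6.25443935e+01,  4.86875558e-02, -3.91596973e+01,
        1.61460461e-02,  9.98779113e-03, -2.65161145e-05]), 'position': array([ 0.26594631, -0.56512876,  0.20892715]), 'ee_rot': array([ 8.44329179e-01, -5.35824342e-01, -6.14595606e-04, -3.64997240e-04]), 'ft_force': array([ 0.02784376,  1.30806343, -0.14607126]), 'torque': array([-0.00089913, -0.05914303, -0.02489395]), 'grip_width': 1.0036367899412975}
top [[492.4869315    0.         325.78542122]
 [  0.         492.4869315  207.15148332]
 [  0.           0.           1.        ]] [[-0.    -0.99   0.142  0.415]
 [-1.     0.    -0.002 -0.014]
 [ 0.002 -0.142 -0.99   1.178]
 [ 0.     0.     0.     1.   ]]
base_floor 0.8 [ 0.598 -0.216  0.119]
tray_centre 0.82 [0.434 0.003 0.116]
lid_handle 0.55 [0.589 0.22  0.116]
bundle4_centre 0.9 [ 0.44
[... 436 characters left out ...]
5 [0.586 0.    0.117]
bundle4_centre 0.65 [ 0.433 -0.198  0.118]
bundle3_centre 0.47 [0.583 0.003 0.12 ]
tape 0.79 [0.429 0.225 0.122]
tweezers 0.86 [0.685 0.079 0.109]
{'intrinsics': array([[344.79272567,   0.        , 317.76882283],
       [  0.        , 344.79272567, 198.37768094],
       [  0.        ,   0.        ,   1.        ]]), 'tool_from_camera': array([[ 9.99999029e-01, -1.39312508e-03, -1.88908504e-05,
        -4.01524604e-04],
       [ 1.34183284e-03,  9.59354287e-01,  2.82201262e-01,
        -6.98615897e-02],
       [-3.75018637e-04, -2.82201013e-01,  9.59355225e-01,
        -1.64976606e-01],
       [ 0.00000000e+00,  0.00000000e+00,  0.00000000e+00,
         1.00000000e+00]])}
```

View pics/top0.png

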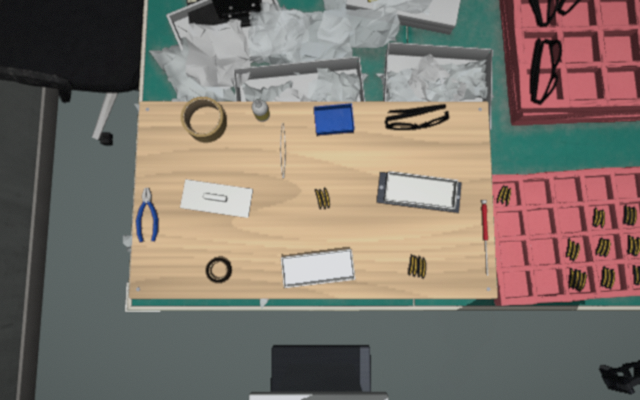

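View pics/side0.png

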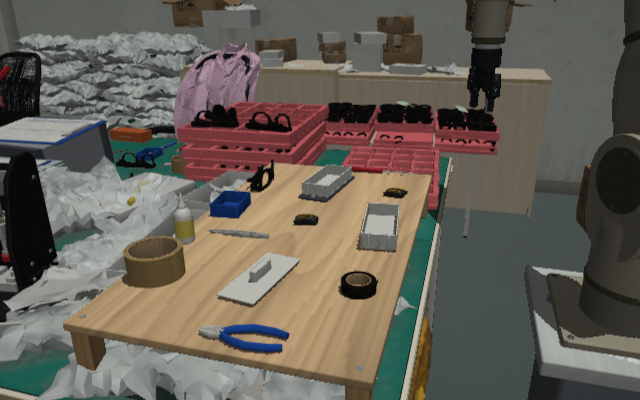

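The top view shows the screwed-down tray at (418,191), loose tray (318,267), lid (216,198), bundle of four (417,266), bundle of three (322,198) and tape (218,269). The side view agrees with that. Next I measure poses from the top depth.

```bash
cat > h.py <<'E'
from workcell import monitor, eyes, models
import cv2,numpy as np
from scipy.spatial.transform import Rotation as R
def cloud(cam,save=None):
    o=monitor.get_obs(); p,d=eyes.camera(cam); i=eyes.camera_info(cam); K=i["intrinsics"]
    if cam=="wrist":
        T=np.eye(4);T[:3,:3]=R.from_quat(o["ee_rot"]).as_matrix();T[:3,3]=o["position"];E=T@i["tool_from_camera"]
    else: E=np.linalg.inv(i["extrinsics"])
    v,u=np.mgrid[:400,:640]; c=np.stack([(u-K[0,2])/K[0,0]*d,(v-K[1,2])/K[1,1]*d,d,np.ones_like(d)],-1)
    if save: cv2.imwrite(save,p)
    w=(c@E.T)[...,:3]; w[d==0]=np.nan
    return p,w,E,K
def rect(xy):
    (c,s,a)=cv2.minAreaRect(xy.astype(np.float32)*1000)
    if s[0]>s[1]: s=s[::-1]; a-=90
    # a: direction of short side vs world x
    a=(a+90)%180-90
    return np.round(c,1),np.round(s,1),round(a,1)
def mask_rect(p,w,c,r,zlo,zhi,kind):
    hsv=cv2.cvtColor(p,cv2.COLOR_BGR2HSV)
    m=(abs(w[...,0]-c[0])<r[0])&(abs(w[...,1]-c[1])<r[1])&(w[...,2]>zlo)&(w[...,2]<zhi)
    if kind=="white": m&=(hsv[...,1]<40)&(hsv[...,2]>120)
    if kind=="dark": m&=(hsv[...,2]<150)&((hsv[...,1]>120)|(hsv[...,2]<90))
    m=cv2.morphologyEx(m.astype(np.uint8),cv2.MORPH_CLOSE,np.ones((3,3),np.uint8))
    n,l,st,_=cv2.connectedComponentsWithStats(m)
    if n<2: return None
    k=1+st[1:,4].argmax(); q=w[l==k]; q=q[~np.isnan(q[:,0])]
    return rect(q[:,:2]),len(q),np.percentile(q[:,2],[5,50,95]).round(4)
E
python3 - <<'E'
from h import *
p,w,E,K=cloud("top")
for n,c,r,z0,z1,k in [("base",(.598,-.216),(.06,.1),.105,.16,"white"),("tray",(.434,.003),(.06,.1),.105,.16,"white"),("lid",(.589,.22),(.06,.1),.1,.16,"white"),("b4",(.441,-.211),(.04,.04),.105,.14,"dark"),("b3",(.586,-.008),(.04,.04),.105,.14,"dark"),("b4d",(.441,-.211),(.04,.04),.117,.14,""),("b3d",(.586,-.008),(.04,.04),.117,.14,"")]:
    print(n,mask_rect(p,w,c,r,z0,z1,k))
print(np.nanmedian(w[210:230,260:300,2]))
E
```

```text
base ((array([ 604.4, -226.5]), array([ 73.4, 163.5]), -7.4), 2052, array([0.1146, 0.1184, 0.1432]))
tray ((array([436.1,   1.2]), array([ 66.8, 153.2]), 6.6), 2243, array([0.113 , 0.117 , 0.1422]))
lid ((array([587.7, 223.8]), array([ 66.6, 150.6]), -8.4), 2024, array([0.1139, 0.1177, 0.1357]))
b4 ((array([ 439.5, -210.3]), array([34.5, 42. ]), 80.1), 281, array([0.1154, 0.1206, 0.1245]))
b3 ((array([587.1,  -9.8]), array([23.1, 42.5]), -74.9), 175, array([0.1109, 0.1229, 0.1273]))
b4d ((array([ 438.4, -211.1]), array([36.9, 45.7]), 81.7), 336, array([0.1121, 0.1204, 0.1244]))
b3d ((array([586.3,  -8.8]), array([27.3, 48.7]), -75.9), 252, array([0.1095, 0.1222, 0.1271]))
0.10949924695738467
```

```bash
cat >> h.py <<'E'
def go(x,y,z,yaw):
    "shift (m) and turn (deg) in the tool frame to reach a tool-down pose, tool x at yaw deg; z down"
    o=monitor.get_obs(); r=R.from_quat(o["ee_rot"]); a=np.radians(yaw)
    X=np.array([np.cos(a),np.sin(a),0]);Z=np.array([0,0,-1.]);t=R.from_matrix(np.stack([X,np.cross(Z,X),Z],1))
    s=r.inv().apply(np.array([x,y,z])-o["position"]); v=np.degrees((r.inv()*t).as_rotvec())
    m=r.as_matrix()
    print("to",(x,y,z,yaw),"shift",s.round(4),"turn",v.round(2),"| yaw now",round(float(np.degrees(np.arctan2(m[1,0],m[0,0]))),2))
E
python3 - <<'E'
from h import *
go(.439,-.211,.25,-98.7)
E
```

```text
to (0.439, -0.211, 0.25, -98.7) shift [-0.2472 -0.3074 -0.0403] turn [-0.  -0.  33.9] | yaw now -64.8
```

servo_tool(
  motion=[
    [1,0,0,-0.041,0,0,0],
    [1,-0.247,-0.307,-0.041,0,0,33.9],
    [1,-0.247,-0.307,-0.041,0,0,33.9],
    [1,-0.247,-0.307,-0.041,0,0,33.9],
    [1,-0.247,-0.307,-0.041,0,0,33.9],
    [1,-0.247,-0.307,-0.041,0,0,33.9],
    [1,-0.247,-0.307,-0.041,0,0,33.9],
    [1,-0.247,-0.307,-0.041,0,0,33.9],
    [1,-0.247,-0.307,-0.041,0,0,33.9],
    [1,-0.247,-0.307,-0.041,0,0,33.9],
    [1,-0.247,-0.307,-0.041,0,0,33.9],
    [1,-0.247,-0.307,-0.041,0,0,33.9],
  ],
)

```text
clock: 2.35
position: [0.4384, -0.2121, 0.2507]
ee_rot: [-0.651, 0.759, 0.0, -0.0]
ft_force: [-0.2, 0.4, -0.3]
grip_width: 0.999
```

Run:
```python
from h import *
p,w,E,K=cloud("wrist","pics/w1.png")
print(monitor.get_obs()["position"])
print(mask_rect(p,w,(.439,-.211),(.04,.04),.116,.14,""))
print(mask_rect(p,w,(.439,-.211),(.04,.04),.105,.14,"dark"))
print(mask_rect(p,w,(.6,-.22),(.06,.1),.135,.16,"white"))
go(.439,-.211,.113,-98.7)
```

```text
[ 0.43847007 -0.21195359  0.25066757]
((array([ 435.2, -214.1]), array([36.7, 47.6]), 80.4), 1857, array([0.117 , 0.1221, 0.1255]))
((array([ 435.8, -214.1]), array([37. , 46.1]), 79.9), 1732, array([0.1179, 0.1222, 0.1254]))
((array([ 565.6, -230.5]), array([  6.3, 125. ]), -5.5), 382, array([0.1434, 0.1447, 0.1459]))
to (0.439, -0.211, 0.113, -98.7) shift [-0.001  -0.0004  0.1377] turn [ 0.   -0.   -0.07] | yaw now -98.77
```

View pics/w1.png

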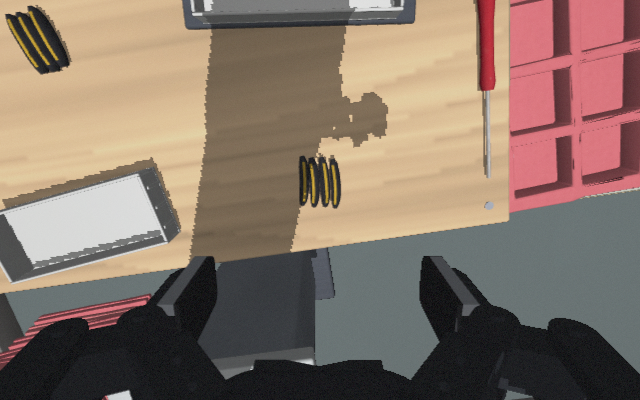

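The wrist picture shows the bundle of four at (320,182), with the bottom tray's near rim at the top edge and the jaws clear. Wrist and top agree within 4 mm, so I'll use the wrist value.

Run:
```python
from h import *
go(.436,-.2137,.1135,-99.7)
```

```text
to (0.436, -0.2137, 0.1135, -99.7) shift [0.0021 0.0022 0.1372] turn [ 0.   -0.    0.93] | yaw now -98.77
```

servo_tool(
  motion=[
    [1,0.002,0.002,0.05,0,0,0.9],
    [0.8,0.002,0.002,0.09,0,0,0.9],
    [0.8,0.002,0.002,0.12,0,0,0.9],
    [0.8,0.002,0.002,0.137,0,0,0.9],
    [0.8,0.002,0.002,0.137,0,0,0.9],
    [0,0.002,0.002,0.137,0,0,0.9],
    [0,0.002,0.002,0.137,0,0,0.9],
    [0,0.002,0.002,0.137,0,0,0.9],
    [0,0.002,0.002,0.137,0,0,0.9],
    [0,0.002,0.002,0.137,0,0,0.9],
    [0,0.002,0.002,0.137,0,0,0.9],
    [0,0.002,0.002,0.1,0,0,0.9],
    [0,0.002,0.002,0.05,0,0,0.9],
    [0,0.002,0.002,0.02,0,0,0.9],
    [0,0.002,0.002,0.02,0,0,0.9],
  ],
  grip_force=30,
)

```text
clock: 4.28
position: [0.4376, -0.2134, 0.2331]
ee_rot: [-0.645, 0.764, -0.002, 0.001]
ft_force: [0.4, -0.0, -1.7]
grip_width: -0.002
```

Run:
```python
from h import *
go(.565,-.2265,.25,-97.4)
```

```text
to (0.565, -0.2265, 0.25, -97.4) shift [-0.0083 -0.1278 -0.0164] turn [-0.24 -0.09 -2.2 ] | yaw now -99.6
```

The grip closed to zero, so it missed. I'll look.

Run:
```python
from h import *
p,w,E,K=cloud("wrist","pics/w2.png")
o=monitor.get_obs();print(o["position"],o["grip_width"])
print(mask_rect(p,w,(.439,-.211),(.05,.05),.116,.14,""))
```

```text
[ 0.43685464 -0.21317648  0.23134632] 0.0026781399233740543
((array([ 435.5, -213.7]), array([36.6, 47.9]), 80.8), 2059, array([0.1175, 0.1222, 0.1256]))
```

View pics/w2.png

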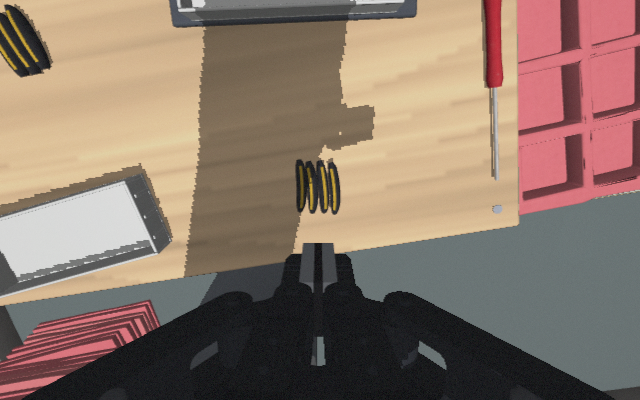

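The bundle is untouched at (320,187), so the fingers probably closed after the lift. I'll repeat it in steps.

servo_tool(
  motion=[
    [0.8,0,0,0,0,0,0],
    [0.8,0,0,0,0,0,0],
    [0.8,0,0,0,0,0,0],
    [0.8,0,0,0,0,0,0],
    [0.8,0,0,0.05,0,0,0],
    [0.8,0,0,0.09,0,0,0],
    [0.8,0,0,0.11,0,0,0],
    [0.8,0,0,0.117,0,0,0],
    [0.8,0,0,0.117,0,0,0],
    [0.8,0,0,0.117,0,0,0],
    [0.8,0,0,0.117,0,0,0],
  ],
)

```text
clock: 5.7
position: [0.4369, -0.2132, 0.1145]
ee_rot: [-0.645, 0.764, -0.001, 0.0]
ft_force: [0.0, 0.6, -0.3]
grip_width: 0.802
```

servo_tool(
  motion=[
    [0,0,0,0,0,0,0],
    [0,0,0,0,0,0,0],
    [0,0,0,0,0,0,0],
    [0,0,0,0,0,0,0],
    [0,0,0,0,0,0,0],
    [0,0,0,0,0,0,0],
  ],
)

```text
clock: 6.45
position: [0.4365, -0.213, 0.1137]
ee_rot: [-0.645, 0.764, -0.0, 0.0]
ft_force: [0.2, -0.4, -0.1]
grip_width: -0.003
```

Run:
```python
from h import *
p,w,E,K=cloud("wrist","pics/w3.png")
o=monitor.get_obs();print(o["position"],o["grip_width"],o["joint_pos"])
print(mask_rect(p,w,(.439,-.211),(.05,.05),.116,.14,"dark"))
p,w,E,K=cloud("side")
cv2.imwrite("pics/s3.png",cv2.resize(p[150:250,320:480],(800,500)))
```

```text
[ 0.43645965 -0.2130303   0.11371169] 0.0012130523285039125 [ 0.66195713  0.12641642 -0.32031202  1.92558388  0.0446774   1.09632117
 -1.41483819]
((array([ 439.5, -214.7]), array([38.3, 38.6]), -12.6), 3299, array([0.118 , 0.122 , 0.1251]))
```

View pics/w3.png

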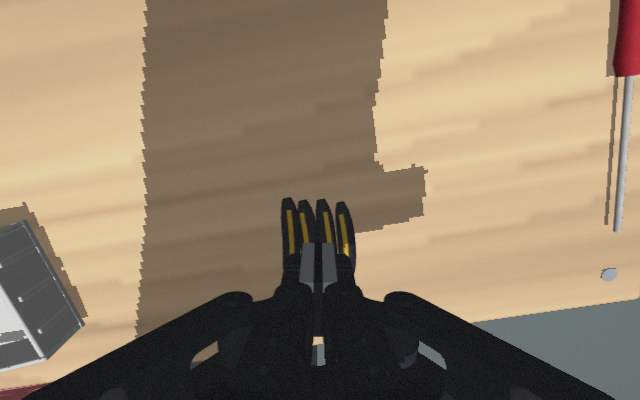

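View pics/s3.png

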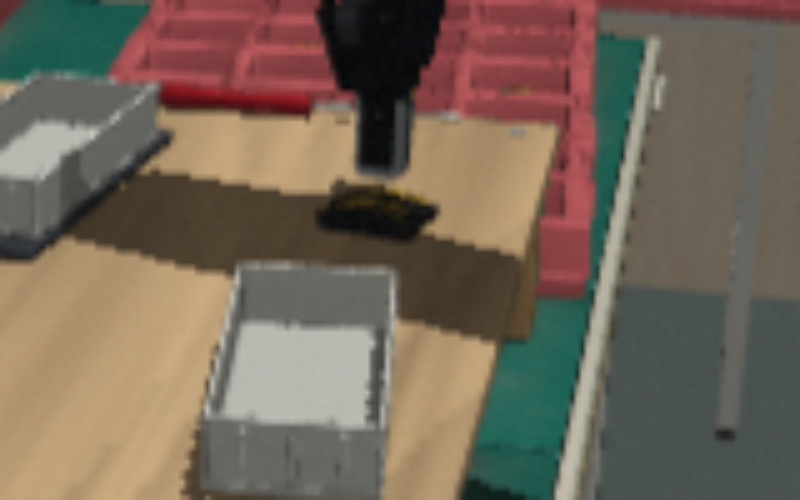

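The fingers are shut just above the bundle ((320,260) in the wrist view), and the side view shows a gap. The tips must sit higher than the TCP. I'll measure them in the tool frame.

Run:
```python
from h import *
p,w,E,K=cloud("wrist")
o=monitor.get_obs();r=R.from_quat(o["ee_rot"])
t=r.inv().apply((w-o["position"]).reshape(-1,3)).reshape(w.shape)*1000
for v in (230,235,240,244,248,255,270,285): print(v,[t[v,u].round(1).tolist() for u in (303,308,318,326,332)])
# side view: lowest finger points
p,w,E,K=cloud("side")
m=(np.hypot(w[...,0]-.4365,w[...,1]+.213)<.03)&(w[...,2]>.1)
for z in np.arange(.11,.17,.004):
    q=w[m&(abs(w[...,2]-z)<.002)]
    if len(q): print(round(z,3),len(q),q[:,:2].mean(0).round(3),q[:,:2].std(0).round(3))
```

```text
230 [[-6.5, -8.3, -9.3], [-4.0, -9.0, -11.1], [0.8, -7.9, -8.3], [4.6, -9.3, -12.0], [7.6, -8.2, -9.1]]
235 [[-6.4, -6.1, -10.4], [-4.0, -6.3, -10.9], [0.8, -5.4, -8.7], [4.6, -7.1, -12.8], [7.6, -5.8, -9.6]]
240 [[-6.5, -3.3, -9.8], [-4.1, -3.5, -10.3], [0.8, -2.9, -9.0], [4.6, -4.5, -12.7], [7.6, -3.0, -9.3]]
244 [[-5.7, -9.3, -28.2], [-3.5, -9.0, -27.6], [0.8, -9.4, -28.5], [4.2, -9.5, -28.8], [6.8, -9.6, -28.9]]
248 [[-5.5, -9.2, -32.1], [-3.4, -9.5, -32.7], [0.8, -8.8, -31.3], [4.1, -9.5, -32.6], [6.6, -9.2, -32.2]]
255 [[-5.2, -9.2, -38.7], [-3.2, -9.4, -39.2], [0.8, -9.2, -38.7], [4.0, -8.9, -38.1], [6.4, -9.4, -39.2]]
270 [[-4.8, -8.7, -50.4], [-2.9, -9.5, -51.8], [0.8, -9.5, -51.8], [3.7, -9.0, -50.9], [5.9, -9.0, -50.9]]
285 [[-4.3, -9.8, -62.8], [-2.7, -8.0, -59.8], [0.7, -8.8, -61.0], [3.5, -8.0, -59.7], [5.4, -9.9, -63.0]]
0.11 59 [ 0.433 -0.197] [0.016 0.01 ]
0.114 36 [ 0.431 -0.197] [0.014 0.009]
0.118 66 [ 0.436 -0.201] [0.015 0.01 ]
0.122 63 [ 0.436 -0.207] [0.009 0.009]
0.126 2 [ 0.441 -0.212] [0.003 0.002]
0.134 8 [ 0.438 -0.205] [0.006 0.003]
0.138 13 [ 0.436 -0.204] [0.007 0.004]
0.142 17 [ 0.433 -0.202] [0.007 0.005]
0.146 18 [ 0.436 -0.201] [0.006 0.005]
0.15 19 [ 0.435 -0.2  ] [0.007 0.004]
0.154 16 [ 0.435 -0.201] [0.008 0.005]
0.158 23 [ 0.436 -0.201] [0.007 0.005]
0.162 17 [ 0.437 -0.202] [0.007 0.004]
0.166 23 [ 0.434 -0.201] [0.007 0.005]
0.17 16 [ 0.435 -0.202] [0.008 0.006]
```

By side depth the real tips end about 19 mm behind the TCP, and the wrist view says up to 27 mm. I'll go lower and verify before closing.

servo_tool(
  motion=[
    [0.8,0,0,-0.02,0,0,0],
    [0.8,0,0,-0.02,0,0,0],
    [0.8,0,0,-0.02,0,0,0],
    [0.8,0,0,-0.02,0,0,0],
    [0.8,0,0,0,0,0,0],
    [0.8,0,0,0.01,0,0,0],
    [0.8,0,0,0.016,0,0,0],
    [0.8,0,0,0.016,0,0,0],
    [0.8,0,0,0.016,0,0,0],
  ],
)

```text
clock: 7.78
position: [0.4368, -0.2132, 0.0982]
ee_rot: [-0.645, 0.764, -0.0, 0.0]
ft_force: [0.4, -0.2, 0.5]
grip_width: 0.801
```

Run:
```python
from h import *
o=monitor.get_obs();print(o["position"],o["grip_width"],o["ft_force"])
p,w,E,K=cloud("side")
cv2.imwrite("pics/s4.png",cv2.resize(p[150:250,320:480],(800,500)))
hsv=cv2.cvtColor(p,cv2.COLOR_BGR2HSV)
for sy in (-1,1):
  c=np.array([.436,-.213])+sy*np.array([np.cos(np.radians(-99.6)),np.sin(np.radians(-99.6))])*-.036
  m=(np.hypot(w[...,0]-c[0],w[...,1]-c[1])<.02)&(hsv[...,2]<110)
  print(c,[(round(z,3),int((m&(abs(w[...,2]-z)<.002)).sum())) for z in np.arange(.11,.16,.004)])
```

```text
[ 0.43675808 -0.21315823  0.09815177] 0.8012754316424568 [ 0.3616416  -0.21916066  0.50947162]
[ 0.42999633 -0.24849586] [(np.float64(0.11), 7), (np.float64(0.114), 0), (np.float64(0.118), 0), (np.float64(0.122), 0), (np.float64(0.126), 2), (np.float64(0.13), 17), (np.float64(0.134), 14), (np.float64(0.138), 15), (np.float64(0.142), 16), (np.float64(0.146), 14), (np.float64(0.15), 15), (np.float64(0.154), 15), (np.float64(0.158), 14)]
[ 0.44200367 -0.17750414] [(np.float64(0.11), 74), (np.float64(0.114), 17), (np.float64(0.118), 11), (np.float64(0.122), 3), (np.float64(0.126), 9), (np.float64(0.13), 12), (np.float64(0.134), 16), (np.float64(0.138), 18), (np.float64(0.142), 15), (np.float64(0.146), 19), (np.float64(0.15), 14), (np.float64(0.154), 25), (np.float64(0.158), 14)]
```

View pics/s4.png

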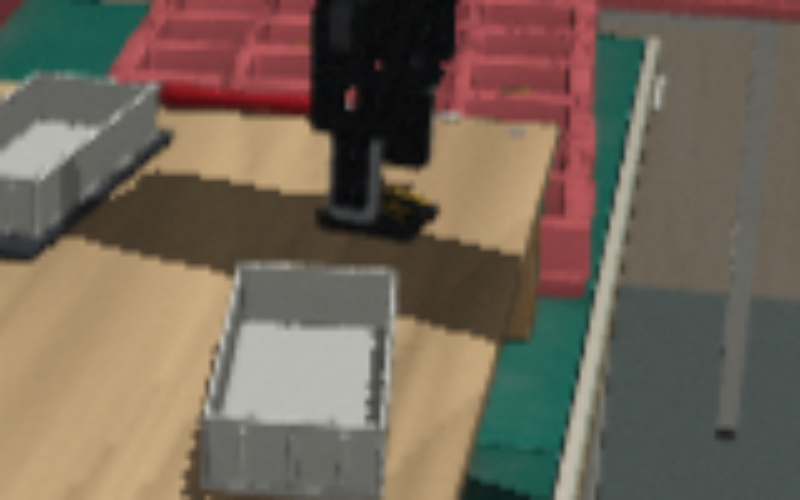

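The side view shows the open tips at about z=0.127 with the TCP at 0.098, so the tip offset is about 20 mm shut and 28 mm at 0.8 open. I'll lower 6 mm and close.

servo_tool(
  motion=[
    [0.8,0,0,0.006,0,0,0],
    [0.8,0,0,0.006,0,0,0],
    [0,0,0,0.006,0,0,0],
    [0,0,0,0.006,0,0,0],
    [0,0,0,0.006,0,0,0],
    [0,0,0,0.006,0,0,0],
    [0,0,0,0.006,0,0,0],
    [0,0,0,0.006,0,0,0],
    [0,0,0,0.006,0,0,0],
  ],
)

```text
clock: 8.95
position: [0.4367, -0.2129, 0.092]
ee_rot: [-0.645, 0.764, -0.0, 0.0]
ft_force: [-1.5, 2.3, 5.2]
grip_width: 0.408
```

Gripped at 0.408, about 35 mm. Lifting towards the bottom tray for a close look.

Run:
```python
from h import *
go(.55,-.222,.23,-97.4)
```

```text
to (0.55, -0.222, 0.23, -97.4) shift [-0.0099 -0.1133 -0.1379] turn [-0.03 -0.   -2.2 ] | yaw now -99.6
```

servo_tool(
  motion=[
    [0,0,0,-0.03,0,0,0],
    [0,0,0,-0.08,0,0,0],
    [0,0,0,-0.138,0,0,0],
    [0,-0.01,-0.05,-0.138,0,0,-2.2],
    [0,-0.01,-0.09,-0.138,0,0,-2.2],
    [0,-0.01,-0.113,-0.138,0,0,-2.2],
    [0,-0.01,-0.113,-0.138,0,0,-2.2],
    [0,-0.01,-0.113,-0.138,0,0,-2.2],
    [0,-0.01,-0.113,-0.138,0,0,-2.2],
  ],
)

```text
clock: 10.07
position: [0.5489, -0.2222, 0.2299]
ee_rot: [-0.66, 0.751, -0.0, -0.0]
ft_force: [-1.0, 0.5, 0.3]
grip_width: 0.407
```

Run:
```python
from h import *
p,w,E,K=cloud("wrist","pics/w5.png")
o=monitor.get_obs();print(o["position"],o["grip_width"])
for a in [(.135,.155,"white"),(.105,.126,"white")]:
  print(mask_rect(p,w,(.6,-.22),(.06,.11),*a))
r=R.from_quat(o["ee_rot"])
t=r.inv().apply((w-o["position"]).reshape(-1,3)).reshape(w.shape)*1000
m=(abs(t[...,0])<30)&(t[...,2]<15)&(t[...,2]>-60)
q=t[m];print("held z pct",np.percentile(q[:,2],[90,97,99.5]),"y",np.percentile(q[:,1],[1,5]))
go(.6,-.2265,.23,-97.4)
```

```text
[ 0.54901731 -0.22218731  0.23002572] 0.40511387733003307
((array([ 597.5, -225.7]), array([ 62.7, 156.6]), -7.5), 1045, array([0.1436, 0.1447, 0.1459]))
((array([ 597.5, -222.2]), array([ 59.6, 144.9]), -7.4), 14053, array([0.1182, 0.1193, 0.1204]))
held z pct [-27.56250922 -25.94848068 -22.7550167 ] y [-21.53408376 -18.81944005]
to (0.6, -0.2265, 0.23, -97.4) shift [-0.0023 -0.0511  0.    ] turn [-0.02 -0.03 -0.03] | yaw now -97.43
```

View pics/w5.png

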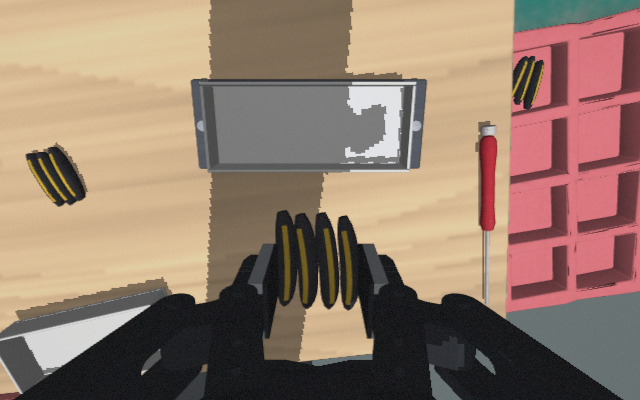

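Held well; its centre shows at (318,260). The tray floor is found at (0.5975, -0.2222), yaw -7.4°, size 59.6 x 144.9, which matches the given size.

Run:
```python
from h import *
go(.5985,-.2222,.1015,-97.4)
```

```text
to (0.5985, -0.2222, 0.1015, -97.4) shift [-0.0065 -0.049   0.1285] turn [-0.02 -0.03 -0.03] | yaw now -97.43
```

servo_tool(
  motion=[
    [0,-0.0065,-0.049,0,0,0,0],
    [0,-0.0065,-0.049,0,0,0,0],
    [0,-0.0065,-0.049,0.05,0,0,0],
    [0,-0.0065,-0.049,0.09,0,0,0],
    [0,-0.0065,-0.049,0.115,0,0,0],
    [0,-0.0065,-0.049,0.124,0,0,0],
    [0,-0.0065,-0.049,0.128,0,0,0],
    [0,-0.0065,-0.049,0.128,0,0,0],
    [0,-0.0065,-0.049,0.128,0,0,0],
  ],
)

```text
clock: 11.25
position: [0.5995, -0.222, 0.1028]
ee_rot: [-0.66, 0.751, -0.001, 0.0]
ft_force: [0.9, 0.2, 0.1]
grip_width: 0.408
```

servo_tool(
  motion=[
    [0.55,0,0,0,0,0,0],
    [0.55,0,0,0,0,0,0],
    [0.55,0,0,0,0,0,0],
    [0.55,0,0,0,0,0,0],
    [0.55,0,0,-0.02,0,0,0],
    [0.55,0,0,-0.06,0,0,0],
    [1,0,0,-0.13,0,0,0],
    [1,0,0,-0.13,0,0,0],
    [1,0,0,-0.13,0,0,0],
  ],
)

```text
clock: 12.38
position: [0.5994, -0.2219, 0.2333]
ee_rot: [-0.66, 0.751, -0.001, 0.001]
ft_force: [-0.1, -0.1, -0.7]
grip_width: 1.002
```

Run:
```python
from h import *
p,w,E,K=cloud("wrist","pics/w6.png")
print(mask_rect(p,w,(.5975,-.2222),(.04,.04),.12,.139,"dark"))
go(.41,0,.23,-173.4)
```

```text
((array([ 598.5, -222.5]), array([36.9, 47.6]), 81.6), 2190, array([0.1248, 0.1307, 0.1339]))
to (0.41, 0, 0.23, -173.4) shift [-0.1957  0.2158  0.0017] turn [-0.0e+00 -1.0e-02  7.6e+01] | yaw now -97.4
```

The bundle of four lies flat in the bottom tray (top at 0.134, centred). Next is the loose tray; I use yaw +6.6° to stay inside the last joint's range.

Run:
```python
from h import *
go(.436,-.10,.25,6.6)
```

```text
to (0.436, -0.1, 0.25, 6.6) shift [-0.0998  0.1771 -0.0183] turn [ 1.00e-02 -0.00e+00 -1.04e+02] | yaw now -97.4
```

servo_tool(
  motion=[
    [1,-0.02,0.03,-0.018,0,0,-10],
    [1,-0.04,0.07,-0.018,0,0,-20],
    [1,-0.06,0.1,-0.018,0,0,-30],
    [1,-0.08,0.13,-0.018,0,0,-40],
    [1,-0.1,0.16,-0.018,0,0,-50],
    [1,-0.1,0.177,-0.018,0,0,-60],
    [1,-0.1,0.177,-0.018,0,0,-70],
    [1,-0.1,0.177,-0.018,0,0,-80],
    [1,-0.1,0.177,-0.018,0,0,-90],
    [1,-0.1,0.177,-0.018,0,0,-100],
    [1,-0.1,0.177,-0.018,0,0,-104],
    [1,-0.1,0.177,-0.018,0,0,-104],
    [1,-0.1,0.177,-0.018,0,0,-104],
  ],
)

```text
clock: 14.05
position: [0.436, -0.0999, 0.2491]
ee_rot: [0.998, 0.057, -0.001, -0.0]
ft_force: [0.5, 0.2, 0.1]
grip_width: 0.999
```

Run:
```python
from h import *
p,w,E,K=cloud("wrist","pics/w7.png")
o=monitor.get_obs();print(o["position"],o["joint_pos"])
for a in [(.135,.155,"white"),(.105,.126,"white"),(.105,.155,"white")]:
  print(mask_rect(p,w,(.436,.001),(.055,.1),*a))
go(.436,.001,.10,6.6)
```

```text
[ 0.43608575 -0.09986612  0.24929877] [ 0.61119235 -0.06251095 -0.46169834  1.81688374 -0.02840638  1.38151043
  0.26934958]
((array([433.7, -19.1]), array([ 63.8, 112.7]), 6.8), 1000, array([0.1423, 0.1437, 0.1449]))
((array([433. , -14.7]), array([ 59.5, 116.6]), 6.7), 11154, array([0.1171, 0.1183, 0.1196]))
((array([435.9, -15.2]), array([ 69.1, 120. ]), 6.8), 12353, array([0.1171, 0.1184, 0.1434]))
to (0.436, 0.001, 0.1, 6.6) shift [ 0.0115 -0.1002  0.1493] turn [-0.01  0.04 -0.08] | yaw now 6.52
```

View pics/w7.png

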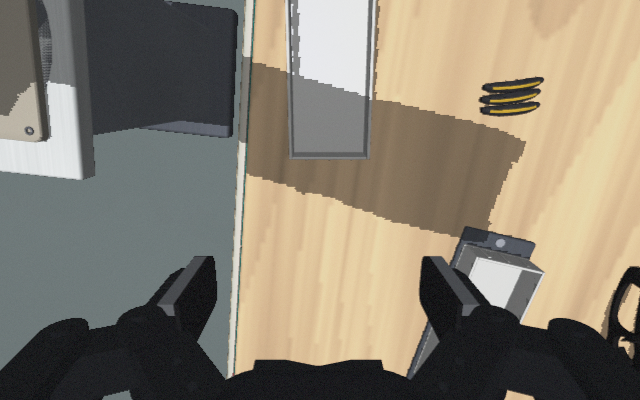

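The wrist view shows the near part of the loose tray, x columns 290–370, with the near end at row 158. Its far end is cut off. From the near end and the known length, the centre is (0.432, -0.0005), yaw 6.7°.

Run:
```python
from h import *
go(.432,-.0005,.090,6.7)
```

```text
to (0.432, -0.0005, 0.09, 6.7) shift [ 0.0073 -0.0991  0.1593] turn [-0.01  0.04 -0.18] | yaw now 6.52
```

servo_tool(
  motion=[
    [1,0.007,-0.05,0,0,0,-0.2],
    [1,0.007,-0.099,0,0,0,-0.2],
    [1,0.007,-0.099,0.03,0,0,-0.2],
    [1,0.007,-0.099,0.08,0,0,-0.2],
    [1,0.007,-0.099,0.12,0,0,-0.2],
    [1,0.007,-0.099,0.145,0,0,-0.2],
    [1,0.007,-0.099,0.159,0,0,-0.2],
    [1,0.007,-0.099,0.159,0,0,-0.2],
    [1,0.007,-0.099,0.159,0,0,-0.2],
  ],
)

```text
clock: 15.22
position: [0.4327, -0.0007, 0.0917]
ee_rot: [0.998, 0.059, 0.001, 0.0]
ft_force: [0.1, 0.1, 0.5]
grip_width: 1.001
```

servo_tool(
  motion=[
    [0.5,0,0,0,0,0,0],
    [0.5,0,0,0,0,0,0],
    [0.5,0,0,0,0,0,0],
    [0.5,0,0,0,0,0,0],
    [0.5,0,0,0,0,0,0],
    [0.5,0,0,0,0,0,0],
  ],
  grip_force=40,
)

```text
clock: 15.98
position: [0.4326, -0.0008, 0.0917]
ee_rot: [0.998, 0.059, 0.001, 0.0]
ft_force: [-1.4, 0.1, 6.7]
grip_width: 0.744
```

servo_tool(
  motion=[
    [0.5,0,0,-0.02,0,0,0],
    [0.5,0,0,-0.06,0,0,0],
    [0.5,0,0,-0.12,0,0,0],
    [0.5,0,0,-0.12,0,0,0],
    [0.5,0,0,-0.12,0,0,0],
  ],
)

```text
clock: 16.6
position: [0.4317, -0.0009, 0.2103]
ee_rot: [0.998, 0.059, -0.0, 0.0]
ft_force: [-1.0, 0.5, -1.2]
grip_width: 0.742
```

Run:
```python
from h import *
p,w,E,K=cloud("wrist","pics/w8.png")
o=monitor.get_obs();r=R.from_quat(o["ee_rot"]);print(o["position"],o["grip_width"],o["ft_force"],o["torque"],o["joint_pos"].round(2))
t=r.inv().apply((w-o["position"]).reshape(-1,3)).reshape(w.shape)
for z0,z1 in [(-.07,-.045),(-.047,-.03),(-.02,0)]:
    print(z0,mask_rect(p,t,(0,-.04),(.05,.06),z0,z1,"white"))
go(.5975,-.2222,.211,-7.4)
```

```text
[ 0.43127616 -0.00084042  0.20970358] 0.7492318596351886 [-0.63212729 -0.12775849 -1.62719361] [ 0.00064777 -0.05143889  0.03167986] [ 0.52 -0.08 -0.59  1.91 -0.04  1.3   0.07]
-0.07 ((array([ -1.6, -28. ]), array([64.2, 96.2]), 0.1), 4375, array([-0.0536, -0.0526, -0.0514]))
-0.047 ((array([  8.6, -72.8]), array([0. , 8.6]), -89.8), 25, array([-0.0378, -0.0363, -0.0353]))
-0.02 None
to (0.5975, -0.2222, 0.211, -7.4) shift [ 0.1389  0.2395 -0.0015] turn [ 0.    0.08 14.19] | yaw now 6.79
```

View pics/w8.png

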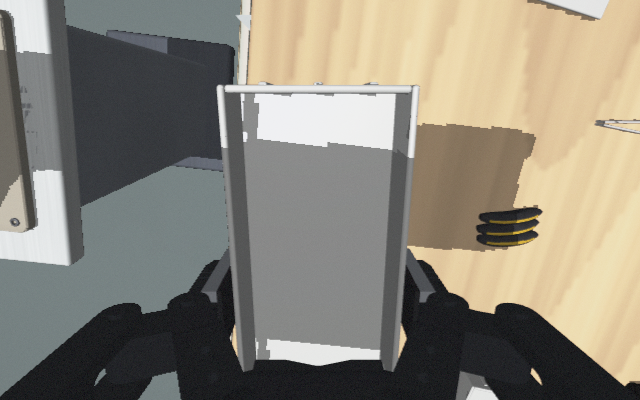

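Tray held squarely (rim seen at columns 220–415, far end at row 90). It appears 1.6 mm off in tool x and 1.1 mm in tool y, so I split that between camera and grip offsets. Next I move above the bottom tray.

Run:
```python
from h import *
go(.598,-.2242,.135,-7.4)
```

```text
to (0.598, -0.2242, 0.135, -7.4) shift [0.1392 0.2415 0.0745] turn [ 0.    0.08 14.19] | yaw now 6.79
```

servo_tool(
  motion=[
    [0.5,0.03,0.04,0,0,0,3],
    [0.5,0.06,0.09,0,0,0,7],
    [0.5,0.09,0.14,0,0,0,10],
    [0.5,0.12,0.19,0,0,0,14.2],
    [0.5,0.139,0.23,0,0,0,14.2],
    [0.5,0.139,0.2415,0,0,0,14.2],
    [0.5,0.139,0.2415,0.03,0,0,14.2],
    [0.5,0.139,0.2415,0.06,0,0,14.2],
    [0.5,0.139,0.2415,0.075,0,0,14.2],
    [0.5,0.139,0.2415,0.075,0,0,14.2],
    [0.5,0.139,0.2415,0.075,0,0,14.2],
  ],
)

```text
clock: 18.02
position: [0.5991, -0.224, 0.1369]
ee_rot: [0.998, -0.064, 0.001, 0.0]
ft_force: [-0.9, -0.5, -0.8]
grip_width: 0.744
```

Run:
```python
from h import *
o=monitor.get_obs();print(o["position"],o["grip_width"],o["ft_force"],o["torque"])
go(.598,-.2242,.121,-7.4)
p,w,E,K=cloud("wrist","pics/w9.png")
p,w,E,K=cloud("side"); cv2.imwrite("pics/s9.png",cv2.resize(p[130:230,270:430],(800,500)))
```

```text
[ 0.59910578 -0.22402106  0.13691952] 0.7441892376440278 [-0.94875998 -0.48899722 -0.75903654] [ 0.00651897 -0.03941431 -0.01847088]
to (0.598, -0.2242, 0.121, -7.4) shift [-0.0011  0.0003  0.0159] turn [ 0.02 -0.09  0.01] | yaw now -7.39
```

View pics/s9.png

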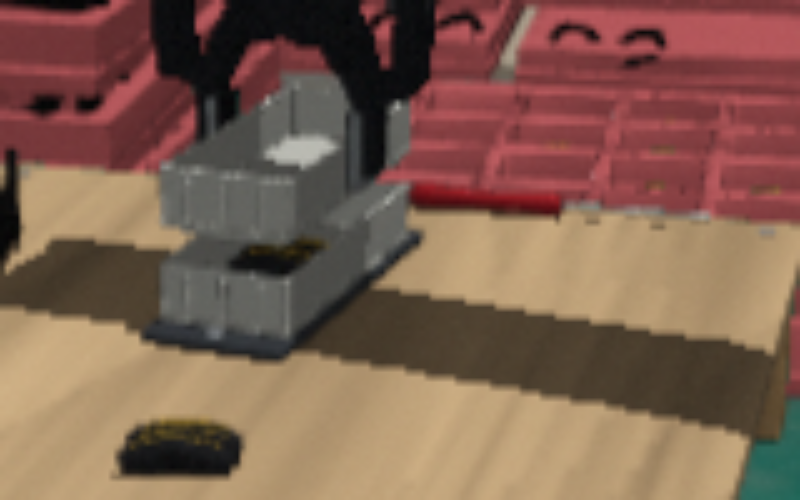

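The side view shows the loose tray aligned over the bottom tray (left corners both at x≈162, near corners about 290 and 296). Lowering gently.

servo_tool(
  motion=[
    [0.5,-0.001,0,0.006,0,0,0],
    [0.5,-0.001,0,0.01,0,0,0],
    [0.5,-0.001,0,0.012,0,0,0],
    [0.5,-0.001,0,0.014,0,0,0],
    [0.5,-0.001,0,0.016,0,0,0],
    [0.5,-0.001,0,0.016,0,0,0],
    [0.5,-0.001,0,0.016,0,0,0],
  ],
)

```text
clock: 19.0
position: [0.5977, -0.224, 0.1208]
ee_rot: [0.998, -0.065, 0.0, 0.0]
ft_force: [-4.4, 1.7, 6.7]
grip_width: 0.746
```

servo_tool(
  motion=[
    [0.9,0,0,0,0,0,0],
    [1,0,0,0,0,0,0],
    [1,0,0,0,0,0,0],
    [1,0,0,0,0,0,0],
    [1,0,0,-0.02,0,0,0],
    [1,0,0,-0.06,0,0,0],
    [1,0,0,-0.12,0,0,0],
    [1,0,0,-0.12,0,0,0],
    [1,0,0,-0.12,0,0,0],
  ],
)

```text
clock: 20.12
position: [0.5976, -0.2239, 0.2406]
ee_rot: [0.998, -0.065, 0.001, 0.0]
ft_force: [0.1, -0.3, -1.1]
grip_width: 0.999
```

Run:
```python
from h import *
o=monitor.get_obs();print(o["position"])
p,w,E,K=cloud("wrist","pics/w10.png")
print(mask_rect(p,w,(.5975,-.2222),(.06,.11),.162,.182,"white"))
print(mask_rect(p,w,(.5975,-.2222),(.06,.11),.14,.155,"white"))
go(.55,-.009,.25,-75.5)
```

```text
[ 0.59763064 -0.22394895  0.24058739]
((array([ 586.7, -283.6]), array([ 66.9, 108.8]), -10.6), 698, array([0.1714, 0.1727, 0.1737]))
((array([ 595.5, -224.5]), array([ 59.4, 145. ]), -7.5), 13629, array([0.1462, 0.1473, 0.1484]))
to (0.55, -0.009, 0.25, -75.5) shift [-0.0745 -0.2071 -0.0105] turn [2.00e-02 3.00e-02 6.81e+01] | yaw now -7.4
```

The upper tray is seated: floor 28.0 mm above the lower floor, rim 28 mm higher, yaw -7.5°. Next is the bundle of three.

servo_tool(
  motion=[
    [1,-0.01,-0.04,-0.01,0,0,10],
    [1,-0.03,-0.08,-0.01,0,0,20],
    [1,-0.05,-0.12,-0.01,0,0,30],
    [1,-0.06,-0.17,-0.01,0,0,40],
    [1,-0.07,-0.207,-0.01,0,0,50],
    [1,-0.0745,-0.207,-0.01,0,0,60],
    [1,-0.0745,-0.207,-0.01,0,0,68.1],
    [1,-0.0745,-0.207,-0.01,0,0,68.1],
    [1,-0.0745,-0.207,-0.01,0,0,68.1],
  ],
)

```text
clock: 21.3
position: [0.5501, -0.0092, 0.2492]
ee_rot: [0.792, -0.611, -0.0, 0.0]
ft_force: [-0.8, -0.6, -0.3]
grip_width: 0.997
```

Run:
```python
from h import *
o=monitor.get_obs();print(o["position"],o["joint_pos"])
p,w,E,K=cloud("wrist","pics/w11.png")
print(mask_rect(p,w,(.583,-.01),(.05,.05),.117,.14,""))
print(mask_rect(p,w,(.583,-.01),(.05,.05),.105,.14,"dark"))
go(.583,-.012,.0925,-75.5)
```

```text
[ 0.5500568  -0.009193    0.24915748] [ 0.31364894  0.17782011 -0.43060882  1.58190163  0.07482965  1.39930156
 -1.43852414]
((array([584. , -11.4]), array([27.6, 48.8]), -77.1), 1610, array([0.1191, 0.1238, 0.127 ]))
((array([582.9, -12.2]), array([29.1, 51.7]), -75.6), 1674, array([0.1111, 0.1236, 0.127 ]))
to (0.583, -0.012, 0.0925, -75.5) shift [ 0.011  -0.0312  0.1568] turn [0.04 0.01 0.14] | yaw now -75.36
```

servo_tool(
  motion=[
    [0.8,0.011,-0.032,0.03,0,0,1],
    [0.8,0.011,-0.032,0.08,0,0,1],
    [0.8,0.011,-0.032,0.12,0,0,1],
    [0.8,0.011,-0.032,0.145,0,0,1],
    [0.8,0.011,-0.032,0.156,0,0,1],
    [0.8,0.011,-0.032,0.156,0,0,1],
    [0.8,0.011,-0.032,0.156,0,0,1],
    [0.8,0.011,-0.032,0.156,0,0,1],
  ],
)

```text
clock: 22.35
position: [0.5847, -0.0117, 0.0948]
ee_rot: [0.785, -0.619, 0.001, -0.0]
ft_force: [-0.7, 0.9, -0.5]
grip_width: 0.798
```

servo_tool(
  motion=[
    [0,0,0,0,0,0,0],
    [0,0,0,0,0,0,0],
    [0,0,0,0,0,0,0],
    [0,0,0,0,0,0,0],
    [0,0,0,0,0,0,0],
    [0,0,0,0,0,0,0],
    [0,0,0,0,0,0,0],
  ],
  grip_force=30,
)

```text
clock: 23.22
position: [0.5842, -0.0116, 0.0941]
ee_rot: [0.785, -0.619, 0.0, -0.0]
ft_force: [-1.6, -0.5, 5.4]
grip_width: 0.308
```

servo_tool(
  motion=[
    [0,0,0,-0.03,0,0,0],
    [0,0,0,-0.08,0,0,0],
    [0,0,0,-0.14,0,0,0],
    [0,0,0,-0.14,0,0,0],
    [0,0,0,-0.14,0,0,0],
  ],
)

```text
clock: 23.85
position: [0.5838, -0.0118, 0.233]
ee_rot: [0.785, -0.619, -0.0, 0.0]
ft_force: [0.8, 0.8, -0.2]
grip_width: 0.305
```

Run:
```python
from h import *
go(.55,-.224,.235,-97.5)
```

```text
to (0.55, -0.224, 0.235, -97.5) shift [ 0.1984  0.0824 -0.0019] turn [ 3.0e-02 -1.0e-02  2.1e+01] | yaw now -76.5
```

servo_tool(
  motion=[
    [0,0.05,0.02,-0.002,0,0,7],
    [0,0.1,0.04,-0.002,0,0,14],
    [0,0.15,0.06,-0.002,0,0,21],
    [0,0.198,0.082,-0.002,0,0,21],
    [0,0.198,0.082,-0.002,0,0,21],
    [0,0.198,0.082,-0.002,0,0,21],
    [0,0.198,0.082,-0.002,0,0,21],
  ],
)

```text
clock: 24.72
position: [0.5507, -0.2218, 0.235]
ee_rot: [-0.66, 0.751, 0.001, -0.0]
ft_force: [-0.3, 0.1, -0.1]
grip_width: 0.305
```

Run:
```python
from h import *
o=monitor.get_obs();print(o["position"],o["grip_width"])
p,w,E,K=cloud("wrist","pics/w12.png")
print(mask_rect(p,w,(.5975,-.2222),(.06,.11),.14,.155,"white"))
print(mask_rect(p,w,(.5975,-.2222),(.06,.11),.162,.182,"white"))
go(.5975,-.224,.1315,-97.5)
```

```text
[ 0.55073793 -0.22179886  0.23504271] 0.30517161716834174
((array([ 595.6, -224. ]), array([ 59.3, 145. ]), -7.4), 16116, array([0.1462, 0.1473, 0.1485]))
((array([ 593.5, -236.2]), array([ 74.5, 168.2]), -12.0), 1108, array([0.1715, 0.1727, 0.1738]))
to (0.5975, -0.224, 0.1315, -97.5) shift [-0.0039 -0.0466  0.1037] turn [0.03 0.03 0.12] | yaw now -97.38
```

View pics/w12.png

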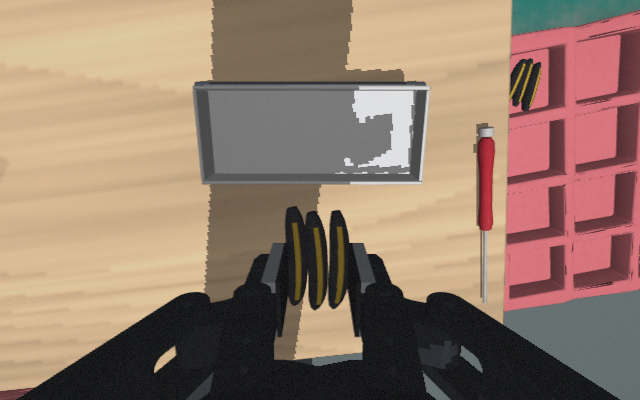

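Bundle of three held at (317,258); the upper tray's floor is at (0.5956, -0.224), clear and level. Placing.

servo_tool(
  motion=[
    [0,-0.0035,-0.0455,0,0,0,0],
    [0,-0.0035,-0.0455,0,0,0,0],
    [0,-0.0035,-0.0455,0.03,0,0,0],
    [0,-0.0035,-0.0455,0.07,0,0,0],
    [0,-0.0035,-0.0455,0.092,0,0,0],
    [0,-0.0035,-0.0455,0.1,0,0,0],
    [0,-0.0035,-0.0455,0.1035,0,0,0],
    [0,-0.0035,-0.0455,0.1035,0,0,0],
    [0,-0.0035,-0.0455,0.1035,0,0,0],
  ],
)

```text
clock: 25.9
position: [0.5966, -0.226, 0.1332]
ee_rot: [-0.659, 0.752, -0.001, 0.0]
ft_force: [-0.0, -0.6, 1.4]
grip_width: 0.303
```

servo_tool(
  motion=[
    [0.5,0,0,0,0,0,0],
    [0.5,0,0,0,0,0,0],
    [0.5,0,0,0,0,0,0],
    [0.5,0,0,0,0,0,0],
    [0.5,0,0,-0.02,0,0,0],
    [0.5,0,0,-0.06,0,0,0],
    [1,0,0,-0.12,0,0,0],
    [1,0,0,-0.12,0,0,0],
    [1,0,0,-0.12,0,0,0],
  ],
)

```text
clock: 27.02
position: [0.5962, -0.2259, 0.2531]
ee_rot: [-0.659, 0.752, -0.001, 0.0]
ft_force: [-0.6, -0.8, -1.5]
grip_width: 0.997
```

Run:
```python
from h import *
o=monitor.get_obs();print(o["position"],o["grip_width"])
p,w,E,K=cloud("wrist","pics/w13.png")
print(mask_rect(p,w,(.5975,-.2222),(.04,.04),.149,.168,"dark"))
go(.58,.11,.25,-8.4)
```

```text
[ 0.59619042 -0.22585657  0.25309706] 0.9972626357598933
((array([ 596.3, -226.1]), array([27.8, 49.5]), 82.9), 1803, array([0.1553, 0.1602, 0.1634]))
to (0.58, 0.11, 0.25, -8.4) shift [-0.3309  0.0595  0.002 ] turn [ 3.00e-02  3.00e-02 -8.91e+01] | yaw now -97.5
```

The bundle of three lies flat in the upper tray. Now the lid.

servo_tool(
  motion=[
    [1,-0.03,0,-0.02,0,0,-10],
    [1,-0.08,0.01,-0.03,0,0,-20],
    [1,-0.12,0.02,-0.03,0,0,-30],
    [1,-0.17,0.03,-0.03,0,0,-40],
    [1,-0.22,0.04,-0.03,0,0,-50],
    [1,-0.27,0.05,-0.03,0,0,-60],
    [1,-0.31,0.06,-0.03,0,0,-70],
    [1,-0.34,0.06,-0.03,0,0,-80],
    [1,-0.345,0.06,-0.03,0,0,-89],
    [1,-0.345,0.06,-0.03,0,0,-89],
    [1,-0.345,0.06,-0.03,0,0,-89],
  ],
)

```text
clock: 28.45
position: [0.5815, 0.1232, 0.2816]
ee_rot: [0.997, -0.076, -0.0, 0.0]
ft_force: [0.8, -0.5, 0.2]
grip_width: 1.0
```

Run:
```python
from h import *
o=monitor.get_obs();print(o["position"],o["joint_pos"])
p,w,E,K=cloud("wrist","pics/w14.png")
print(mask_rect(p,w,(.585,.22),(.06,.12),.11,.124,"white"))
print(mask_rect(p,w,(.585,.22),(.06,.12),.11,.145,"white"))
print(mask_rect(p,w,(.585,.22),(.04,.05),.13,.15,""))
go(.584,.22,.102,-8.4)
```

```text
[0.58153998 0.12316643 0.2816257 ] [ 0.21790227  0.29997775 -0.63667149  1.40234114  0.17714694  1.49775346
 -0.56312555]
((array([582.7, 210.3]), array([ 65.1, 128. ]), -8.2), 9316, array([0.1175, 0.1188, 0.12  ]))
((array([582.7, 210.3]), array([ 65.1, 128. ]), -8.2), 10187, array([0.1175, 0.1189, 0.1383]))
((array([583.8, 221.3]), array([12. , 49.7]), -9.0), 892, array([0.1362, 0.1384, 0.1398]))
to (0.584, 0.22, 0.102, -8.4) shift [-0.0123 -0.0962  0.1798] turn [ 0.03  0.03 -0.33] | yaw now -8.73
```

View pics/w14.png

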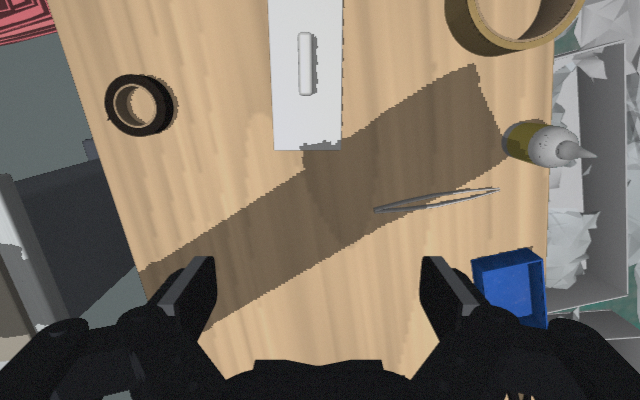

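The lid's handle shows at (306,64); tape and tweezers are undisturbed. Measured handle 12.0 x 49.7 at (0.584, 0.2213).

Run:
```python
from h import *
go(.5848,.2213,.1015,-8.6)
```

```text
to (0.5848, 0.2213, 0.1015, -8.6) shift [-0.0117 -0.0976  0.1803] turn [ 0.03  0.03 -0.13] | yaw now -8.73
```

servo_tool(
  motion=[
    [0.6,-0.0117,-0.05,0,0,0,-0.1],
    [0.6,-0.0117,-0.0976,0,0,0,-0.1],
    [0.6,-0.0117,-0.0976,0.05,0,0,-0.1],
    [0.6,-0.0117,-0.0976,0.1,0,0,-0.1],
    [0.6,-0.0117,-0.0976,0.145,0,0,-0.1],
    [0.6,-0.0117,-0.0976,0.17,0,0,-0.1],
    [0.6,-0.0117,-0.0976,0.18,0,0,-0.1],
    [0.6,-0.0117,-0.0976,0.18,0,0,-0.1],
    [0.6,-0.0117,-0.0976,0.18,0,0,-0.1],
  ],
)

```text
clock: 29.62
position: [0.5853, 0.2225, 0.1036]
ee_rot: [0.997, -0.074, 0.001, -0.0]
ft_force: [0.1, -0.7, 0.7]
grip_width: 0.599
```

servo_tool(
  motion=[
    [0,0,0,0,0,0,0],
    [0,0,0,0,0,0,0],
    [0,0,0,0,0,0,0],
    [0,0,0,0,0,0,0],
    [0,0,0,0,0,0,0],
    [0,0,0,0,0,0,0],
    [0,0,0,0,0,0,0],
    [0,0,0,0,0,0,0],
  ],
  grip_force=50,
)

```text
clock: 30.62
position: [0.5849, 0.2224, 0.1029]
ee_rot: [0.997, -0.073, 0.001, -0.0]
ft_force: [-1.5, -0.4, 7.0]
grip_width: 0.12
```

servo_tool(
  motion=[
    [0,0,0,-0.02,0,0,0],
    [0,0,0,-0.06,0,0,0],
    [0,0,0,-0.12,0,0,0],
    [0,0,0,-0.15,0,0,0],
    [0,0,0,-0.15,0,0,0],
    [0,0,0,-0.15,0,0,0],
  ],
)

```text
clock: 31.38
position: [0.5841, 0.222, 0.2517]
ee_rot: [0.997, -0.073, -0.0, 0.0]
ft_force: [-0.9, -0.7, -0.4]
grip_width: 0.126
```

Run:
```python
from h import *
p,w,E,K=cloud("wrist","pics/w15.png")
o=monitor.get_obs();r=R.from_quat(o["ee_rot"]);print(o["position"],o["grip_width"],o["ft_force"],o["torque"])
t=r.inv().apply((w-o["position"]).reshape(-1,3)).reshape(w.shape)
print(mask_rect(p,t,(0,-.04),(.05,.06),-.03,0,"white"))
m=(abs(t[...,0])<.05)&(abs(t[...,1]+.05)<.04)&(t[...,2]>-.025)&(t[...,2]<0)
q=t[m];A=np.c_[q[:,:2],np.ones(len(q))];print("plane",np.linalg.lstsq(A,q[:,2],rcond=None)[0].round(4))
go(.598,-.2242,.235,-7.4)
```

```text
[0.58401303 0.22190517 0.25114201] 0.12625846239262659 [-0.35606788  0.13631434 -1.41166177] [ 0.00743174 -0.04711326 -0.01194958]
((array([ -1.7, -44.9]), array([58.1, 64. ]), -89.9), 15014, array([-0.0174, -0.0164, -0.0153]))
plane [ 0.0003 -0.0025 -0.0165]
to (0.598, -0.2242, 0.235, -7.4) shift [0.079  0.4393 0.0165] turn [ 0.06  0.09 -1.  ] | yaw now -8.4
```

Run:
```python
from h import *
go(.5973,-.2232,.174,-7.5)
```

```text
to (0.5973, -0.2232, 0.174, -7.5) shift [0.0783 0.4383 0.0775] turn [ 0.06  0.09 -0.9 ] | yaw now -8.4
```

servo_tool(
  motion=[
    [0,0.005,0.03,0,0,0,0],
    [0,0.014,0.08,0,0,0,0],
    [0,0.023,0.13,0,0,0,0],
    [0,0.032,0.18,0,0,0,0],
    [0,0.041,0.23,0,0,0,-0.9],
    [0,0.05,0.28,0,0,0,-0.9],
    [0,0.06,0.33,0,0,0,-0.9],
    [0,0.068,0.38,0,0,0,-0.9],
    [0,0.075,0.42,0,0,0,-0.9],
    [0,0.0783,0.4383,0,0,0,-0.9],
    [0,0.0783,0.4383,0.03,0,0,-0.9],
    [0,0.0783,0.4383,0.06,0,0,-0.9],
    [0,0.0783,0.4383,0.0775,0,0,-0.9],
    [0,0.0783,0.4383,0.0775,0,0,-0.9],
    [0,0.0783,0.4383,0.0775,0,0,-0.9],
  ],
)

```text
clock: 33.3
position: [0.5986, -0.2226, 0.1759]
ee_rot: [0.998, -0.065, 0.001, 0.0]
ft_force: [-0.3, -0.0, -0.3]
grip_width: 0.124
```

Run:
```python
from h import *
o=monitor.get_obs();print(o["position"],o["grip_width"],o["ft_force"])
go(.5973,-.2232,.160,-7.5)
p,w,E,K=cloud("side"); cv2.imwrite("pics/s16.png",cv2.resize(p[130:230,270:430],(800,500)))
```

```text
[ 0.59858395 -0.22257147  0.17594142] 0.1237369298293321 [-0.32029353 -0.02295447 -0.25586915]
to (0.5973, -0.2232, 0.16, -7.5) shift [-0.0012  0.0008  0.0159] turn [ 0.01 -0.09  0.02] | yaw now -7.48
```

View pics/s16.png

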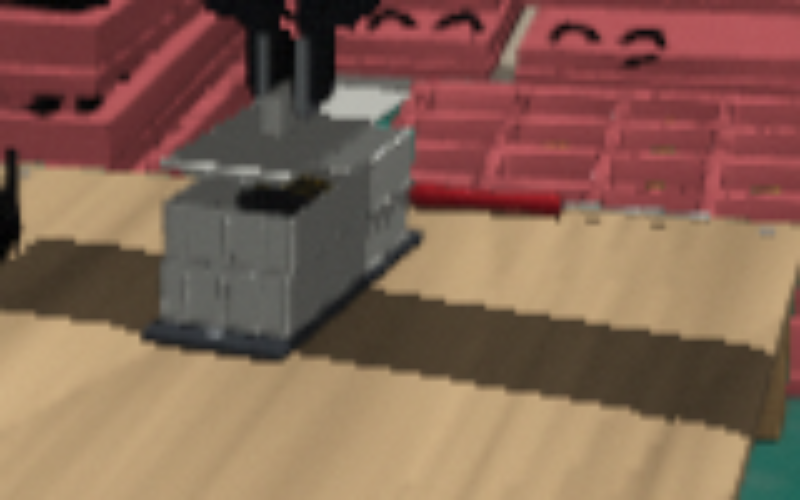

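The side view shows the lid aligned over the stack (left corners 163 and 167, near corners 297 and 295). Lowering.

servo_tool(
  motion=[
    [0,-0.001,0.001,0.006,0,0,0],
    [0,-0.001,0.001,0.01,0,0,0],
    [0,-0.001,0.001,0.012,0,0,0],
    [0,-0.001,0.001,0.014,0,0,0],
    [0,-0.001,0.001,0.016,0,0,0],
    [0,-0.001,0.001,0.016,0,0,0],
    [0,-0.001,0.001,0.016,0,0,0],
  ],
)

```text
clock: 34.22
position: [0.5969, -0.2236, 0.1599]
ee_rot: [0.998, -0.065, 0.0, 0.0]
ft_force: [-3.1, 1.1, 7.8]
grip_width: 0.124
```

servo_tool(
  motion=[
    [0.5,0,0,0,0,0,0],
    [0.5,0,0,0,0,0,0],
    [0.5,0,0,0,0,0,0],
    [0.5,0,0,0,0,0,0],
    [0.5,0,0,-0.02,0,0,0],
    [0.5,0,0,-0.06,0,0,0],
    [0.5,0,0.05,-0.1,0,0,0],
    [0.5,0,0.08,-0.1,0,0,0],
    [0.5,0,0.08,-0.1,0,0,0],
    [0.5,0,0.08,-0.1,0,0,0],
  ],
)

```text
clock: 35.48
position: [0.5867, -0.3021, 0.2595]
ee_rot: [0.998, -0.065, 0.0, -0.0]
ft_force: [0.1, 0.1, 0.0]
grip_width: 0.499
```

Run:
```python
from h import *
o=monitor.get_obs();print(o["clock"],o["position"],o["ft_force"])
p,w,E,K=cloud("wrist","pics/w17.png")
print(mask_rect(p,w,(.597,-.223),(.06,.11),.165,.185,"white"))
print(mask_rect(p,w,(.597,-.223),(.06,.11),.187,.21,"white"))
m=(abs(w[...,0]-.597)<.026)&(abs(w[...,1]+.223)<.06)&(abs(w[...,2]-.176)<.006)
q=w[m];A=np.c_[q[:,:2],np.ones(len(q))];print("plane",np.linalg.lstsq(A,q[:,2],rcond=None)[0].round(4))
p,w,E,K=cloud("side"); s=cv2.resize(p[130:230,270:430],(800,500)); cv2.imwrite("pics/s17.png",s)
```

```text
35.475 [ 0.58667421 -0.3020568   0.25947285] [0.07067067 0.11216169 0.02448581]
((array([ 594., -235.]), array([ 64.6, 128.4]), -7.5), 16012, array([0.1746, 0.1758, 0.177 ]))
((array([ 595. , -223.5]), array([11.9, 47.1]), -7.8), 1193, array([0.194 , 0.1956, 0.1968]))
plane [-0.001  -0.0005  0.1763]
```

View pics/s17.png

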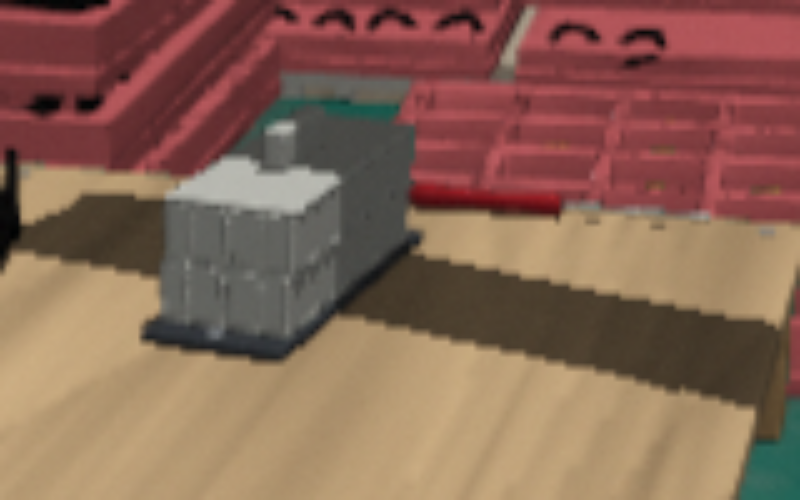

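The side view shows a closed, square stack with no gap under the lid. The plate top reads 0.1758 against an expected 0.175 (plus the camera's usual 0.8 mm), and it is level.

```bash
python3 -c "
from workcell import ticket; print(ticket.hand_in())"
```

```text
the job is handed in; nothing more can be done
None
```

The job is packed in the order asked and handed in at about 35.5 s on the robot clock. The bundle of four is in the fixed tray, the loose tray is on top, the bundle of three is in that, and the lid closes the stack.

**Last checks**
- **Upper tray:** its floor and rim were 28.0 mm above the lower tray's, as they should be when seated. It sits about 2 mm off centre in x and in y, inside the 4 mm play.
- **Bundles:** both read flat, with their tops 16 mm above their tray floors.
- **Lid:** the plate is level, with its top at 0.1758 m. The expected height is 0.175 m, and the wrist camera reads about 0.8 mm high throughout. The side view shows no gap under it.
- **Forces:** the forces reported after each move were below 8 N.
- **Bystanders:** I never touched the tape or the tweezers, and they showed no change in the wrist view before I picked up the lid. I did not look at them again after that.

**What failed or disagreed**
- **First grasp:** the first two tries on the bundle of four closed on air, without moving it. The real fingertips sat about 20 mm behind the stated TCP; I measured this and allowed for it in every later grasp.
- **Cameras:** the top camera read about 4–7 mm off the wrist camera in x, so I used the wrist values. The wrist camera itself was about 1.6 mm off in tool x.

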